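Refit the tap knob of a table-top gas stove and hold it pressed for the spark check

TASK

The stove has been cleaned and its tap knob is lying beside it. First slide the gas lever all the way to the rear, so that the cartridge is drawn off and no gas can flow; only then put the knob back on the bare D-shaped spindle, turned so that the flats match, push it fully on, and keep it pressed right down against the spring, as for a spark check. Finish while still holding the knob pressed down, without letting go, and leave the mug and the honey jar where they are.

Things in the scene. Friction and masses are not known exactly. Their poses are not given: they have to be found in the camera images.
- stove: grey table-top gas stove, fixed, 345 mm wide, 300 deep, deck 82 mm high. Origin under its centre on the worktop, z up, +x to its rear, -x to its front. Left (+y): round burner, pan supports to 107 mm high. Right (-y): open bay with a lying white gas cartridge, top level with the deck; the bay's lid hangs folded down outside, sticking out 45 mm
- gas_lever (a joint): travel of the gas lever along its slot, m: 0 = front end (cartridge pushed onto the regulator), 0.030 = rear end (cartridge drawn off). It moves along the stove's +x, drags with about 3 N and stays where it is left; the cartridge moves with it
- lever_top (a point): centre of the top of the gas lever: black upright tab on the deck between burner and cartridge bay, 12 mm (along the slot) by 18 mm, its top 28 mm above the deck, its lowest 7 mm a foot 18 by 20 mm; axes as the stove's
- spindle_tip (a point): tip centre of the bare upright steel spindle at the right of the front deck, in a 57 mm steel bezel 2 mm high; tip 20 mm above the bezel, 104 above the worktop. D-shaped: 12 mm diameter, one deep flat 1.5 mm off the axis, facing +x (the stove's rear, as does a black tick on the bezel). Top 2 mm taper by 1 mm all round. Cannot turn. Axes as the stove's
- spindle (a joint): how far the spindle is pressed down, m: 0 = up, 0.005 = bottom stop. Spring: about 2.5 N to start, 6 N at 0.003, 8.5 N at the stop
- knob: loose black knob, about 45 g, upright on the worktop left of the stove. Origin: centre of underside; z up. Round skirt 44 mm wide, 18 high; on it a grip bar 38 mm long (x), 14 wide (y), top at 34 mm. A nib on the skirt and a white line on the bar mark its +x end. D-bore open below, 14 mm deep, 13.4 wide, flat 2.1 mm off the axis on the +x side: fitted, +x points where the spindle's flat faces
- knob_seat (a point): centre of the ceiling of the knob's bore, 14 mm above its underside; axes as the knob's. Fully on, it meets the spindle's tip, and the underside is 6 mm above the bezel with the spindle up, 1 mm with it pressed to the stop
- knob_nib (a point): tip of the knob's pointer nib, 26.5 mm from the axis along the knob's +x, 14 mm above the underside
- mug: two-tone mug, 90 mm wide, 105 mm high, handle included 122 mm, bystander on the worktop in front of the stove at the right. Origin under its centre
- honey: jar of honey with a red lid, 65 mm wide, 100 mm high, bystander on the worktop between the robot and the knob. Origin under its centre
There are look-alikes about, which are no part of the job. What is meant by the knob is not blue or green, and is the larger of those in its own colour.

How it is judged:
By the outcome, as a careful person would: the job done as asked, in the order asked, and still so for the second after the job is handed in, while the arm keeps its last pose, push and grip.
It also fails if it takes over 58 s, if anything falls off the work surface, if the arm or the gripper's body presses on something with over 40 N, if the wrist force passes 120 N, or if a joint passes its speed limit or range.

ROBOT

A 6-joint arm with a two-finger parallel gripper is mounted at the origin on the work surface; the furniture and walls round the work are solid. World frame = base frame: x ahead of the robot, y to its left, z up, the work surface at z = 0. Lengths are in m, angles in rad, forces in N, time in s.
With the tool pointing down it reaches from about 0.35 to 1 m from the base axis. Payload 7.1 kg.
Tool frame: the origin (TCP) lies between the finger pads; the fingertips stand 22 mm ahead of it and the grasp point (between the pads) lies 3 mm ahead of it; z points along the fingers, y is the line along which they close (so a half turn about z gives the same grasp; the last joint's range is limited). The gripper opens to 85 mm and grips with 20 to 120 N. Pads are 22 mm wide; open, the fingers measure 114 mm over their backs; the gripper's body (76 mm by 85 mm) begins 54 mm behind the grasp point. The pads swing forward as they close: fully open they stand 13 mm farther back than shut.
Start: joints at [1.19, 0.423, 1.63, -0, 1.089, -0.019], TCP at [0.221, 0.585, 0.253] pointing down, gripper open.
Joint ranges: [-3, 3], [-0.9, 2.11], [0.09, 2.58], [-1.31, 4.45], [0.11, 2.69], [-2.54, 2.54]. Speed limits (rad/s): [2.39, 2.39, 3.01, 3.14, 3.14, 3.14].

INTERFACE

Orientations are given as a rotation vector (axis times angle).
In Python, from rig import manip gives the robot as it stands. The module is installed in compiled form; this text tells all that it offers. Calls block until the motion is done:
- manip.move_to(position, orientation): joint-space move of the TCP to a pose.
- manip.servo_line(position, orientation=None, rate=0.15): straight line of the TCP; orientation=None keeps the orientation; rate is the mean speed in m/s.
- manip.set_joints(angles): joint-space move.
- manip.command_gripper(opening, f_grip=None): finger opening in m; f_grip is the grip in N (None keeps the last); returns when the fingers have stopped.
- manip.hold(seconds).
- manip.solve_ik(position, orientation): joint angles nearest the present ones, or None.
- manip.camera(name): name is "scene" or "side" or "wrist"; returns a dict with "image" (420x560x3 uint8, red, green, blue), "fx", "fy", "cx", "cy" (pixels), "cam_to_world" (4x4, takes a point from camera to world coordinates); the wrist camera has in their place "mount" (4x4, takes a point from camera to tool coordinates, whose origin is the TCP and whose axes are the flange's). Camera axes: x right, y down, z forward; pixel columns grow to the right and rows downward; lengths in m; the calibration is good to about 2 mm. A picture is of the moment at which its call begins: read the wrist's pose just before it. There is no depth.
A pose or a line that the arm cannot do raises manip.IKError and nothing moves.
- manip.sign_off(): hands the job in; it is judged then, once.
Readings, each from a call of its own:
- manip.get_time(): time.
- manip.get_joint_positions(): joint angles.
- manip.get_joint_vel(): joint speeds.
- manip.get_tau(): joint torques, N m.
- manip.get_position(): TCP position.
- manip.get_ee_rot(): TCP orientation.
- manip.get_contact_force(): force on the tool from outside, world axes, zero at the start.
- manip.get_torque(): the same for the moment, N m.
- manip.get_width(): finger opening in m.
- manip.get_grip_force(): force on a finger pad.
Only numpy, scipy, OpenCV 4.12 (cv2) and the standard library are available. Lean on these libraries where they do the work, as an engineer would, in place of code of your own. Each camera call takes 0.05 s, during which the arm holds its last target. There are 200 camera calls.

## Working session

There is one attempt and no reset: what is moved stays moved. The work goes in short steps, each a Python script; the robot and the scene stay as the last script left them, time stands still between calls to the robot, and variables do not carry over. Pictures are saved under pics/ and viewed, at most 10 in all, crops included, and the job is handed in when it is done.

```bash
mkdir -p pics
cat > h.py <<'E'
import numpy as np, cv2
from rig import manip
from scipy.spatial.transform import Rotation as R
def shot(name,fn=None):
    p=np.array(manip.get_position()); r=np.array(manip.get_ee_rot())
    c=manip.camera(name)
    if 'mount' in c:
        T=np.eye(4);T[:3,:3]=R.from_rotvec(r).as_matrix() if r.shape==(3,) else r;T[:3,3]=p
        c['cam_to_world']=T@np.array(c['mount'])
    if fn:
        cv2.imwrite(fn,c['image'][:,:,::-1]); np.save(fn[:-4]+'.npy',{k:np.array(v) for k,v in c.items()},allow_pickle=True)
    return c
def load(fn): return np.load(fn[:-4]+'.npy',allow_pickle=True).item()
def ray(c,u,v):
    T=np.array(c['cam_to_world']); d=T[:3,:3]@np.array([(u-c['cx'])/c['fx'],(v-c['cy'])/c['fy'],1.]); return T[:3,3],d/np.linalg.norm(d)
def onz(c,u,v,z):
    o,d=ray(c,u,v); return o+d*(z-o[2])/d[2]
def tri(a,b):
    (o1,d1),(o2,d2)=a,b
    s,t=np.linalg.lstsq(np.c_[d1,-d2],o2-o1,rcond=None)[0]
    p,q=o1+s*d1,o2+t*d2; return (p+q)/2,np.linalg.norm(p-q)
def proj(c,P):
    T=np.linalg.inv(np.array(c['cam_to_world'])); q=T[:3,:3]@np.array(P)+T[:3,3]; return q[0]/q[2]*c['fx']+c['cx'],q[1]/q[2]*c['fy']+c['cy']
E
python3 - <<'E'
from h import *
for n in ('scene','side','wrist'):
    c=shot(n,f'pics/{n}0.png'); print(n,c['fx'],c['cx'],c['cy'],np.round(c['cam_to_world'],3).tolist())
print(manip.get_time(),manip.get_ee_rot(),manip.get_position(),manip.get_width())
a=[cv2.imread(f'pics/{n}0.png') for n in('scene','side')]
E
```

```text
scene 475.81357184013257 283.5167999521491 205.75087017413776 [[-0.665, -0.361, 0.654, -0.474], [-0.747, 0.346, -0.568, 0.951], [-0.021, -0.866, -0.499, 0.806], [0.0, 0.0, 0.0, 1.0]]
side 471.5549838275439 286.40150303922724 206.05662529197664 [[-0.998, -0.042, 0.05, 0.405], [-0.066, 0.611, -0.789, 1.087], [0.002, -0.791, -0.612, 0.85], [0.0, 0.0, 0.0, 1.0]]
wrist 362.8426786704443 283.75816665015196 213.654598292985 [[0.354, 0.899, 0.257, 0.156], [0.935, -0.34, -0.098, 0.61], [-0.0, 0.275, -0.961, 0.374], [0.0, 0.0, 0.0, 1.0]]
0.15 [-5.65159495e-01 -3.09007476e+00  1.89411147e-03] [0.22103816 0.58418478 0.25270769] 0.08553503488869132
```

View pics/scene0.png

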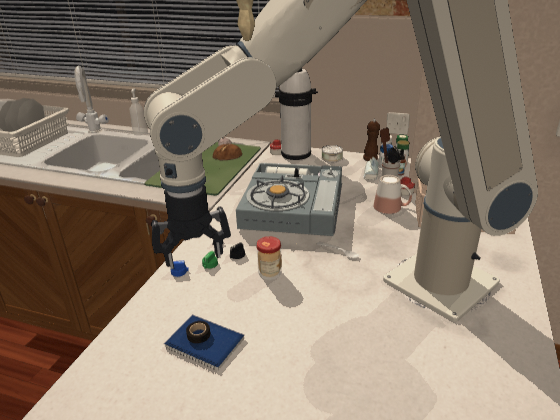

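View pics/side0.png

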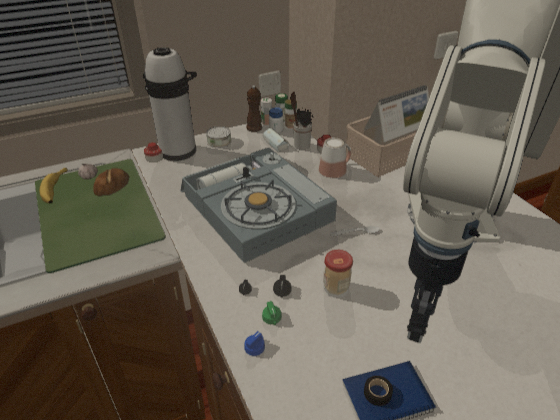

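View pics/wrist0.png

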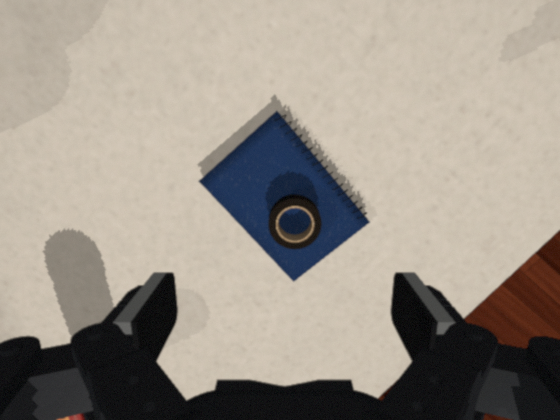

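The scene and side views show the grey stove at side (258,200). The black knob is at side (283,287), with a smaller black look-alike at (245,287). The honey jar is at (338,270) and the mug at (333,155). The wrist view shows only the blue pad. Next I'll zoom in on the stove and knobs.

Run:
```python
from h import *
s=cv2.imread('pics/side0.png');a=cv2.resize(s[140:300,175:345],None,fx=3.5,fy=3.5,interpolation=cv2.INTER_CUBIC)
cv2.imwrite('pics/c1.png',a)
c=load('pics/side0.png');d=load('pics/scene0.png')
for n,u,v,z in [('c1',183,183,.08),('c2',273,150,.08),('c3',333,203,.08),('c4',243,238,.08),('burner',258,200,.1),('lever',245,170,.11),('spindle?',272,157,.1),('knob',283,290,.02),('small',245,289,.01),('honeylid',338,258,.1),('mug',335,145,.105)]:
    p=onz(c,u,v,z); print(n,p.round(3),np.round(proj(d,p)))
```

```text
c1 [0.769 0.007 0.08 ] [254. 165.]
c2 [ 0.53  -0.192  0.08 ] [341. 169.]
c3 [0.344 0.071 0.08 ] [327. 216.]
c4 [0.567 0.229 0.08 ] [239. 207.]
burner [0.544 0.098 0.1  ] [276. 190.]
lever [ 0.595 -0.027  0.11 ] [294. 170.]
spindle? [ 0.526 -0.118  0.1  ] [327. 171.]
knob [0.461 0.337 0.02 ] [232. 252.]
small [0.551 0.331 0.01 ] [216. 241.]
honeylid [0.337 0.304 0.1  ] [268. 242.]
mug [ 0.336 -0.194  0.105] [386. 181.]
```

View pics/c1.png

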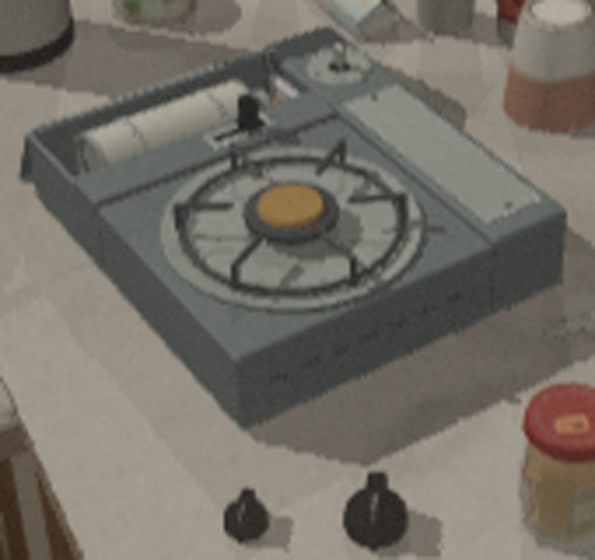

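The zoomed view shows the cartridge at the upper left, the lever at (250,110), the spindle bezel at (338,62) and the knob at (375,515) with the smaller one at (245,515). The stove's front is at the upper right of the picture, so its yaw is about 37°. Next I'll take pairs of wrist views.

```bash
cat >> h.py <<'E'
def down(yaw):  # tool z down, tool x at world yaw
    x=np.array([np.cos(yaw),np.sin(yaw),0]);z=np.array([0,0,-1.]);return R.from_matrix(np.c_[x,np.cross(z,x),z]).as_rotvec()
E
python3 - <<'E'
from h import *
y=np.radians(37);ex=np.array([np.cos(y),np.sin(y),0]);ey=np.array([-np.sin(y),np.cos(y),0])
k=np.array([.461,.337,0]);s=np.array([.526,-.118,0])
r=down(y)
for n,p in [('k1',k-.02*ex+.05*ey+[0,0,.24]),('k2',k-.02*ex-.05*ey+[0,0,.24]),('s1',s-.03*ex+.07*ey+[0,0,.3]),('s2',s-.03*ex-.05*ey+[0,0,.3])]:
    manip.move_to(p,r); shot('wrist',f'pics/{n}.png'); print(n,manip.get_time(),np.round(manip.get_joint_positions(),2),manip.get_position())
a=[cv2.imread(f'pics/{n}.png') for n in('k1','k2','s1','s2')]
m=np.vstack([np.hstack([a[0][:300],a[1][:300]]),np.hstack([a[2][:300],a[3][:300]])])
cv2.imwrite('pics/m.png',cv2.resize(m,(800,429),interpolation=cv2.INTER_AREA))
E
```

```text
k1 1.6583 [0.7  0.33 1.8  0.   1.01 1.62] [0.41472546 0.36540618 0.24004847]
k2 2.1917 [0.52 0.34 1.8  0.   1.01 1.44] [0.47492021 0.28537737 0.23996995]
s1 3.625 [-0.2   0.13  1.92  0.    1.09  0.73] [ 0.4601975  -0.07918158  0.29982336]
s2 4.225 [-0.34  0.28  1.73  0.    1.13  0.58] [ 0.53186961 -0.17519144  0.29934464]
```

View pics/m.png

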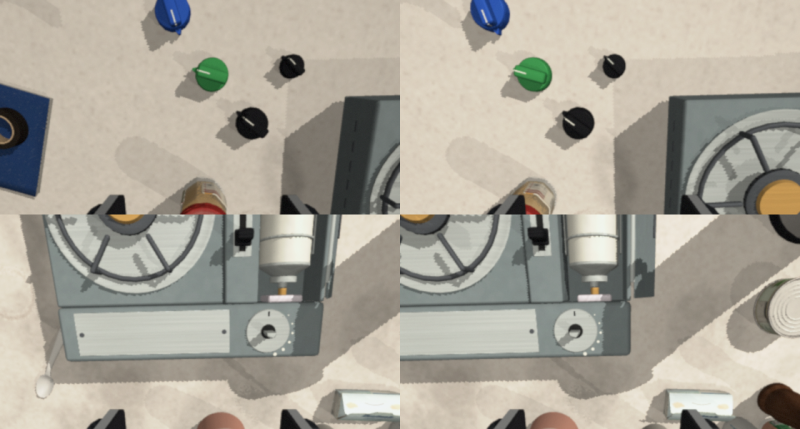

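The four wrist views show the knob at about k1 (353,171) and k2 (248,172), its white line pointing up and left. The spindle is at s1 (375,162) and s2 (245,162), and the lever at s1 (340,28) and s2 (195,28), at the front end of its slot. I'll zoom in for details.

Run:
```python
from h import *
def cr(n,u,v,h=33): return cv2.resize(cv2.imread(f'pics/{n}.png')[max(v-h,0):max(v-h,0)+2*h,u-h:u+h],(264,264),interpolation=cv2.INTER_CUBIC)
m=np.vstack([np.hstack([cr('k1',353,171),cr('s1',375,162),cr('s1',340,33)]),np.hstack([cr('k2',248,171),cr('s2',245,162),cr('s2',195,33)])])
cv2.imwrite('pics/m2.png',np.clip(m*1.6,0,255).astype(np.uint8))
```

```text
(no output)
```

View pics/m2.png

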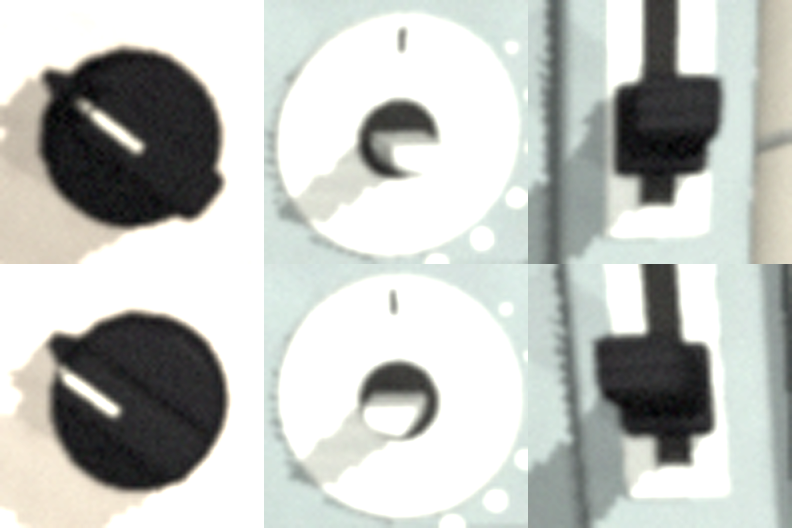

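The zooms show the knob with its nib and white line, the spindle's bezel circle with the tick facing rear, and the lever tab. Now I'll measure by masks.

```bash
cat > meas.py <<'E'
from h import *
def comp(mask,u,v):
    n,l,st,ce=cv2.connectedComponentsWithStats(mask.astype(np.uint8)); d=np.hypot(ce[:,0]-u,ce[:,1]-v)
    d[(st[:,4]<20)|(np.arange(n)==0)]=1e9; i=d.argmin(); return (l==i)
def contour(m):
    cs,_=cv2.findContours(m.astype(np.uint8),cv2.RETR_EXTERNAL,cv2.CHAIN_APPROX_NONE); return max(cs,key=cv2.contourArea)
def bezel(c,u,v,h=38):
    g=cv2.cvtColor(c['image'],cv2.COLOR_RGB2LAB).astype(float); w=np.zeros(g.shape[:2],bool); w[max(v-h,0):v+h,u-h:u+h]=1
    im=c['image'].astype(float); sub=g[...,0]; t,_=cv2.threshold(sub[w].astype(np.uint8),0,255,cv2.THRESH_OTSU)
    m=comp((sub>t)&w,u,v); e=cv2.fitEllipse(cv2.convexHull(contour(m))); return e,t
E
python3 - <<'E'
from meas import *
C={n:load(f'pics/{n}.png') for n in('k1','k2','s1','s2')}
# knob
K={}
for n,u,v in(('k1',353,171),('k2',248,171)):
    c=C[n]; im=c['image']; g=im.max(2); h=34
    w=np.zeros(g.shape,bool); w[v-h:v+h,u-h:u+h]=1
    m=comp((g<60)&w,u,v); ct=contour(m); fill=cv2.drawContours(np.zeros(g.shape,np.uint8),[ct],-1,1,-1)>0
    o=cv2.morphologyEx(fill.astype(np.uint8),cv2.MORPH_OPEN,cv2.getStructuringElement(cv2.MORPH_ELLIPSE,(31,31)))
    (cu,cv_),ra=cv2.minEnclosingCircle(contour(o)); 
    far=ct[:,0,:][np.argmax(((ct[:,0,:]-[cu,cv_])@np.array([-.78,-.62])))]
    ln=cv2.erode(fill.astype(np.uint8),np.ones((5,5)))>0; ln&=g>110
    ys,xs=np.nonzero(ln); P=np.c_[xs,ys].astype(float); mu=P.mean(0); d=np.linalg.svd(P-mu)[2][0]; d*=np.sign(d@[-1,-1]); t=(P-mu)@d
    K[n]=dict(c=(cu,cv_),nib=far,l0=mu+t.min()*d,l1=mu+t.max()*d); print(n,ra,{k:np.round(x,1) for k,x in K[n].items()},m.sum(),ln.sum())
for k in('c','nib','l0','l1'):
    p,e=tri(ray(C['k1'],*K['k1'][k]),ray(C['k2'],*K['k2'][k])); print(k,p.round(4),round(e,4))
    print('   fixed z',[onz(C[n],*K[n][k],{'c':.012,'nib':.014,'l0':.034,'l1':.034}[k]).round(4) for n in('k1','k2')])
B={}
for n,u,v in(('s1',375,162),('s2',245,162)):
    e,t=bezel(C[n],u,v); B[n]=e; print(n,e,t)
p,e=tri(ray(C['s1'],*B['s1'][0]),ray(C['s2'],*B['s2'][0])); print('bezel',p.round(4),e,[onz(C[n],*B[n][0],.084).round(4) for n in B])
# tick & lever
for n,u,v in(('s1',340,28),('s2',195,28)):
    g=C[n]['image'].max(2)
    e=B[n][0]; w=np.zeros(g.shape,bool); a,b=int(e[0]),int(e[1]); w[b-27:b-17,a-5:a+6]=1
    q=np.clip(g[w].max()-g.astype(float)-40,0,None)*w; ys,xs=np.nonzero(q>0); W=q[ys,xs]; print(n,'tick',(xs*W).sum()/W.sum(),(ys*W).sum()/W.sum(),onz(C[n],(xs*W).sum()/W.sum(),(ys*W).sum()/W.sum(),.084).round(4))
    w=np.zeros(g.shape,bool); w[15:50,u-25:u+25]=1
    for r in range(14,52): print(r,''.join('#' if x<55 else '+' if x<80 else '.' for x in g[r,u-22:u+28])) if n=='s1' else 0
E
```

```text
k1 22.327213287353516 {'c': array([352.5, 172.5]), 'nib': array([331, 157], dtype=int32), 'l0': array([354.2, 174.8]), 'l1': array([340.8, 164.2])} 1498 40Traceback (most recent call last):
  File "<stdin>", line 10, in <module>
  File "meas.py", line 6, in contour
    cs,_=cv2.findContours(m.astype(np.uint8),cv2.RETR_EXTERNAL,cv2.CHAIN_APPROX_NONE); return max(cs,key=cv2.contourArea)
                                                                                              ~~~^^^^^^^^^^^^^^^^^^^^^^^^
ValueError: max() iterable argument is empty
```

```bash
cat > m1.py <<'E'
from meas import *
C={n:load(f'pics/{n}.png') for n in('k1','k2','s1','s2')}
K={}
for n,u,v in(('k1',353,171),('k2',248,171)):
    c=C[n]; im=c['image']; g=im.max(2); h=34
    w=np.zeros(g.shape,bool); w[v-h:v+h,u-h:u+h]=1
    m=cv2.morphologyEx(((g<75)&w).astype(np.uint8),cv2.MORPH_CLOSE,np.ones((7,7))); m=comp(m,u,v); ct=contour(m); fill=cv2.drawContours(np.zeros(g.shape,np.uint8),[ct],-1,1,-1)
    o=cv2.morphologyEx(fill,cv2.MORPH_OPEN,cv2.getStructuringElement(cv2.MORPH_ELLIPSE,(29,29)))
    (cu,cv_),ra=cv2.minEnclosingCircle(contour(o))
    far=ct[:,0,:][np.argmax(((ct[:,0,:]-[cu,cv_])@np.array([-.78,-.62])))]
    ln=(cv2.erode(fill,np.ones((3,3)))>0)&(g>90)
    ln=comp(ln,cu-8,cv_-5)
    ys,xs=np.nonzero(ln); P=np.c_[xs,ys].astype(float); mu=P.mean(0); d=np.linalg.svd(P-mu)[2][0]; d*=np.sign(d@[-1,-1]); t=(P-mu)@d
    K[n]=dict(c=(cu,cv_),nib=far,l0=mu+t.min()*d,l1=mu+t.max()*d); print(n,ra,{k:np.round(x,1) for k,x in K[n].items()},m.sum(),ln.sum())
for k in('c','nib','l0','l1'):
    p,e=tri(ray(C['k1'],*K['k1'][k]),ray(C['k2'],*K['k2'][k])); print(k,p.round(4),round(e,4))
    print('   fixed z',[onz(C[n],*K[n][k],{'c':.012,'nib':.014,'l0':.034,'l1':.034}[k]).round(4) for n in('k1','k2')])
B={}
for n,u,v in(('s1',375,162),('s2',245,162)):
    e,t=bezel(C[n],u,v); B[n]=e; print(n,e,t)
p,e=tri(ray(C['s1'],*B['s1'][0]),ray(C['s2'],*B['s2'][0])); print('bezel',p.round(4),e,[onz(C[n],*B[n][0],.084).round(4) for n in B])
for n,u,v in(('s1',340,28),('s2',195,28)):
    g=C[n]['image'].max(2)
    e=B[n][0]; w=np.zeros(g.shape,bool); a,b=int(e[0]),int(e[1]); w[b-27:b-17,a-5:a+6]=1
    q=np.clip(g[w].max()-g.astype(float)-40,0,None)*w; ys,xs=np.nonzero(q>0); W=q[ys,xs]; print(n,'tick',(xs*W).sum()/W.sum(),(ys*W).sum()/W.sum(),onz(C[n],(xs*W).sum()/W.sum(),(ys*W).sum()/W.sum(),.084).round(4))
    for r in range(14,48): print(r,''.join('#' if x<30 else '+' if x<75 else '.' for x in g[r,u-22:u+28]))
E
python3 m1.py
```

```text
k1 23.269716262817383 {'c': array([352.3, 173.4]), 'nib': array([331, 156], dtype=int32), 'l0': array([354.9, 175.1]), 'l1': array([340.9, 164.2])} 1634 54
k2 22.021835327148438 {'c': array([249.3, 172. ]), 'nib': array([228, 156], dtype=int32), 'l0': array([244., 175.]), 'l1': array([229.7, 164.5])} 1535 63
c [0.4637 0.3193 0.0091] 0.0012
   fixed z [array([0.4633, 0.3197, 0.012 ]), array([0.4647, 0.3197, 0.012 ])]
nib [0.4637 0.3454 0.0045] 0.0001
   fixed z [array([0.4639, 0.3471, 0.014 ]), array([0.4654, 0.3449, 0.014 ])]
l0 [0.4639 0.3225 0.035 ] 0.0001
   fixed z [array([0.464 , 0.3223, 0.034 ]), array([0.4637, 0.3225, 0.034 ])]
l1 [0.4637 0.3385 0.0329] 0.0004
   fixed z [array([0.4639, 0.3389, 0.034 ]), array([0.4638, 0.3384, 0.034 ])]
s1 ((376.443603515625, 163.43515014648438), (60.550846099853516, 62.81275939941406), 154.5188751220703) 168.0
s2 ((245.78985595703125, 161.43959045410156), (59.5532341003418, 60.36544418334961), 127.52214813232422) 171.0
bezel [ 0.5299 -0.1325  0.0871] 0.0012301274466222389 [array([ 0.5295, -0.1337,  0.084 ]), array([ 0.5298, -0.1321,  0.084 ])
[... 3116 characters left out ...]
5 ..........++######################+...............
36 +..........++#####################+...............
37 +..........++####################++...............
38 ...........++##################++++...............
39 ...........++##################++++...............
40 .+..........++###################++...............
41 ++...........+###################++...............
42 .+............+++++++########++++.................
43 .+..................++#######+....................
44 .+...................++#####++....................
45 ++...................++#####++....................
46 ++...................++#####++....................
47 ++...................++#+++++.....................
```

```bash
cat > push.py <<'E'
from meas import *
C={n:load(f'pics/{n}.png') for n in('s1','s2')}
yaws=[]
for n,u0,u1 in(('s1',120,430),('s2',30,300)):
    c=C[n]; g=cv2.GaussianBlur(cv2.cvtColor(c['image'],cv2.COLOR_RGB2GRAY),(3,3),0).astype(float); gy=np.abs(np.gradient(g,axis=0))
    for r0,r1 in((185,210),(120,136)):
        us=np.arange(u0,u1); vs=r0+gy[r0:r1,u0:u1].argmax(0)
        vx,vy,x0,y0=cv2.fitLine(np.c_[us,vs].astype(np.float32),cv2.DIST_HUBER,0,.01,.01).ravel()
        f=lambda u: onz(c,u,y0+(u-x0)*vy/vx,.082)
        d=f(u0)-f(u1); yaws.append(np.degrees(np.arctan2(d[1],d[0]))-90); print(n,r0,'yaw',yaws[-1].round(2),'resid',np.abs(vs-(y0+(us-x0)*vy/vx)).mean().round(2))
p,e=tri(ray(C['s1'],344.7,25.3),ray(C['s2'],188.7,24.3)); print('lever top',p.round(4),e.round(4))
y=np.radians(np.median(yaws)); ex=np.array([np.cos(y),np.sin(y),0]);ey=np.array([-np.sin(y),np.cos(y),0])
b=np.array([.5297,-.1329,0]); print('lever rel spindle in stove axes',(p-b)@ex,(p-b)@ey)
np.save('lev.npy',p); np.save('yaw.npy',y)
E
python3 push.py
```

```text
s1 185 yaw 37.87 resid 2.22
s1 120 yaw 38.91 resid 2.27
s2 185 yaw 37.97 resid 2.24
s2 120 yaw 39.26 resid 3.05
lever top [ 0.5943 -0.0359  0.1116] 0.0
lever rel spindle in stove axes 0.11087967564575939 0.035816433364067875
```

```bash
cat > p2.py <<'E'
from h import *
y=np.radians(38.2); np.save('yaw.npy',y); ex=np.array([np.cos(y),np.sin(y),0]); r=down(y); L=np.load('lev.npy'); L[2]=0
manip.command_gripper(0.0,20)
z=.116
manip.move_to(L-.034*ex+[0,0,.18],r); manip.servo_line(L-.034*ex+[0,0,z],rate=.1)
f0=np.array(manip.get_contact_force()); print('w',manip.get_width(),f0.round(2))
for a in np.arange(-.028,.026,.003):
    manip.servo_line(L+a*ex+[0,0,z],rate=.04)
    f=(np.array(manip.get_contact_force())-f0); q=(np.array(manip.get_position())-L)@ex
    print(round(a,3),round(q,4),'fx',round(f@ex,2),f.round(1))
    if -f@ex>12: break
print(manip.get_time())
shot('wrist','pics/l1.png')
E
python3 p2.py
```

```text
w -0.00012382077044805815 [-0.29 -0.04  0.7 ]
-0.028 -0.0274 fx 0.86 [ 0.7  0.5 -1. ]
-0.025 -0.0248 fx 0.62 [ 0.5  0.3 -0.6]
-0.022 -0.0218 fx 0.07 [ 0.1 -0.  -0.5]
-0.019 -0.0188 fx -0.01 [ 0.2 -0.2 -0.5]
-0.016 -0.0159 fx -0.16 [-0.2 -0.1 -0.5]
-0.013 -0.0129 fx -0.6 [-0.9  0.1 -1.5]
-0.01 -0.0098 fx 0.1 [-0.3  0.6 -0.9]
-0.007 -0.0067 fx -0.54 [-0.6 -0.1 -0. ]
-0.004 -0.0037 fx -0.23 [-0.3 -0.  -0.9]
-0.001 -0.0006 fx -0.39 [-0.3 -0.3 -1.4]
0.002 0.0023 fx 0.19 [-0.1  0.4 -0.4]
0.005 0.0053 fx 0.2 [ 0.3 -0.  -0.9]
0.008 0.0072 fx -5.86 [-4.2 -4.1  1.7]
0.011 0.0074 fx -17.42 [-12.6 -12.1   9.2]
10.0583
```

Run:
```python
from h import *
s=shot('side','pics/side1.png')['image'][130:230,190:330]; e=shot('scene','pics/scene1.png')['image'][140:240,230:370]
w=load('pics/l1.png')['image']
m=np.vstack([np.hstack([cv2.resize(x,(400,286),interpolation=cv2.INTER_CUBIC) for x in(s,e)]),cv2.resize(w[:,:],(800,600))[200:500][:, :]])
cv2.imwrite('pics/v1.png',np.clip(m[:,:,::-1]*1.3,0,255).astype(np.uint8))
```

```text
(no output)
```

View pics/v1.png

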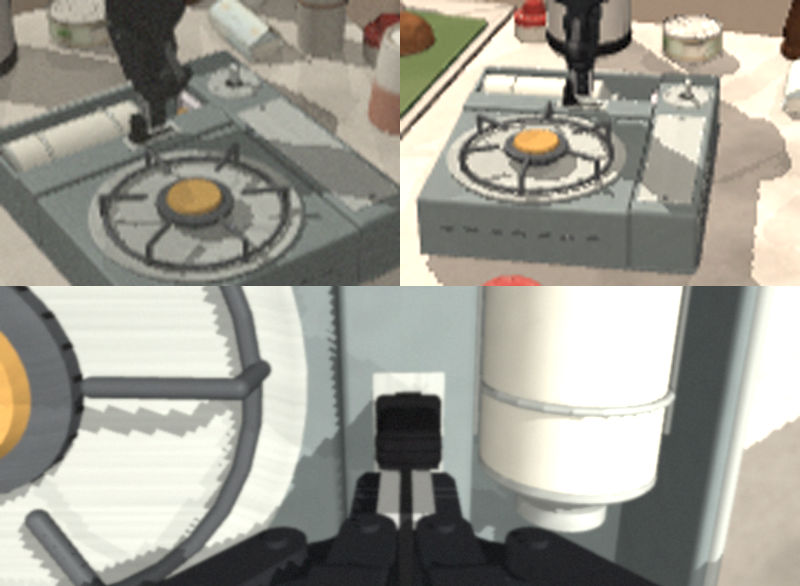

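The lever stands at the rear end of its slot, against the fingertips, and the cartridge is drawn off the regulator. I'll back off and measure its travel from the same pose as before.

```bash
cat > p3.py <<'E'
from h import *
y=float(np.load('yaw.npy')); ex=np.array([np.cos(y),np.sin(y),0]); r=down(y); L=np.load('lev.npy')
p=np.array(manip.get_position()); manip.servo_line(p-.012*ex,rate=.06); p=p-.012*ex; p[2]=.2
manip.servo_line(p,rate=.2)
manip.command_gripper(.085,60)
c0=load('pics/s1.png')
manip.move_to([.4602,-.0792,.2998],down(np.radians(37)))
c=shot('wrist','pics/s3.png')
print(manip.get_time())
for d in(.024,.03): print(d,'expected top px',np.round(proj(c,L+d*ex),1))
# shifted view: also look with lever in frame
manip.move_to(np.array([.4602,-.0792,.2998])+.05*ex,down(np.radians(37)))
c=shot('wrist','pics/s4.png')
for d in(0,.024,.03): print(d,'expected top px',np.round(proj(c,L+d*ex),1))
u,v=np.round(proj(c,L+.027*ex)).astype(int); g=c['image'].max(2)
for k in range(max(v-22,0),v+24): print(k,''.join('#' if x<30 else '+' if x<75 else '.' for x in g[k,u-24:u+26]))
print(u-24)
E
python3 p3.py
```

```text
12.7333
0.024 expected top px [344.3  -8.5]
0.03 expected top px [344.5 -17.5]
0 expected top px [343.9  95.5]
0.024 expected top px [344.7  63.5]
0.03 expected top px [345.   55.3]
37 ..................................................
38 ..................................................
39 ..................................................
40 ..................................................
41 ..................................................
42 ..................................................
43 ..................................................
44 ..................................................
45 ..................................................
46 ..................................................
47 ..................................................
48 ..................................................
49 ..................................................
50 ..................................................
51 ..................................................
52 ..................................................
53 ..................................................

[... 869 characters left out ...]
......+#####################++..................
71 ........+####################++...................
72 ........+####################+....................
73 ........+###################++....................
74 ........+###############++#+++....................
75 ........+#################++++....................
76 ........++##############+++++.....................
77 ..........+++++#######+++.........................
78 ..............++######+...........................
79 ...............++#+#++............................
80 ...............++####+............................
81 ...............+++++++............................
82 ..............++++++++............................
321
```

Run:
```python
from h import *
c=load('pics/l1.png'); g=c['image'].max(2); L=np.load('lev.npy'); y=float(np.load('yaw.npy')); ex=np.array([np.cos(y),np.sin(y),0])
for r in range(196,272,2): print(r,' '.join('%3d'%x for x in g[r,256:314:2]))
for d in(.02,.025,.03):
    print(d,[np.round(proj(c,L*[1,1,0]+[0,0,zz]+(d+k)*ex),0) for zz,k in((.11,.006),(.11,-.006),(.089,.009),(.082,.009),(.082,.015))])
s=load('pics/s1.png'); s4=load('pics/s4.png')
a=onz(s,344.7,25.3,.11); b=onz(s4,345,62.3,.11); print('travel',(b-a)@ex,a,b)
for nm,cc in(('s1',s),('s4',s4)):
    g=cc['image'].max(2); col=341 if nm=='s1' else 340
    print(nm,[(r,int(g[r,col])) for r in range(36 if nm=='s1' else 70,66 if nm=='s1' else 115)])
```

```text
196 133 131 134 134 134 141 143 142 142 142 143 143 141 143 142 142 143 143 143 142 143 144 144 142 145 145 144 147 146
198 134 132 133 132 134 135 135 142 142 142 140 143 142 142 141 142 143 143 145 144 144 141 143 143 145 145 144 147 145
200 133 135 133 142 150 151 152 153 157 160 157 156 154 154 155 157 161 159 154 160 161 160 162 166 171 172 172 165 145
202 131 133 142 179 182 186 185 183 183 191 196 196 195 195 195 197 198 193 189 190 196 195 195 198 196 196 195 185 147
204 134 133 144 182 186 187 188 185 180 185 189 195 195 193 195 196 196 190 188 190 196 195 196 197 193 194 194 188 147
206 134 134 142 181 187 189 188 184 182 183 185 184 189 193 193 195 196 192 186 189 197 193 195 196 194 194 196 189 147
208 133 133 143 182 187 190 187 184 181 185 184 182 182 186 190 194 191 184 185 189 193 187 193 196 195 194 195 187 147
210 134 135 146 183 186 188 188 184 183 184 185 182 181 182 182 188 185 180 179 184 186 184 192 196 196 196 195 185 144
212 132 134 144 181 185 187 188 183 181 184 184 184 181 174 175 176 178 172 169 172 183 187 192 197 194 195 195 183 146
214 135 135 135 179 
[... 3986 characters left out ...]
27), (45, 26), (46, 30), (47, 31), (48, 32), (49, 39), (50, 63), (51, 124), (52, 176), (53, 193), (54, 195), (55, 196), (56, 195), (57, 193), (58, 182), (59, 157), (60, 148), (61, 144), (62, 143), (63, 143), (64, 144), (65, 146)]
s4 [(70, 23), (71, 13), (72, 11), (73, 18), (74, 24), (75, 26), (76, 18), (77, 19), (78, 23), (79, 25), (80, 23), (81, 31), (82, 38), (83, 43), (84, 43), (85, 43), (86, 46), (87, 44), (88, 42), (89, 42), (90, 43), (91, 44), (92, 41), (93, 43), (94, 43), (95, 40), (96, 39), (97, 42), (98, 43), (99, 42), (100, 42), (101, 40), (102, 44), (103, 43), (104, 42), (105, 44), (106, 41), (107, 42), (108, 42), (109, 43), (110, 48), (111, 45), (112, 57), (113, 109), (114, 175)]
```

The lever has moved 24.7 mm. It started about 5 mm from the front and now sits against the rear stop, where pushing further met 17 N against its 3 N drag, and the slot ends right behind its foot. Next I'll grasp the knob.

```bash
cat > p4.py <<'E'
from h import *
k=np.array([.4638,.3205,0]); r=down(np.radians(90))
manip.command_gripper(.05,60)
manip.move_to(k+[0,0,.17],r); shot('wrist','pics/g0.png')
manip.servo_line(k+[0,0,.0418],rate=.12)
print('f',np.round(manip.get_contact_force(),1))
manip.command_gripper(0,60); print('w',manip.get_width(),manip.get_grip_force(),np.round(manip.get_contact_force(),1))
manip.servo_line(k+[0,0,.17],rate=.15)
print('w',manip.get_width(),np.round(manip.get_contact_force(),1),manip.get_time(),np.round(manip.get_joint_positions(),2))
shot('wrist','pics/g1.png')
a,b=[load(f'pics/{n}.png')['image'] for n in('g0','g1')]
m=np.hstack([a[:,80:480],b[:,80:480]]); cv2.imwrite('pics/v2.png',np.clip(m[:,:,::-1]*1.4,0,255).astype(np.uint8))
E
python3 p4.py
```

```text
f [-0.3  0.   0.2]
w 0.012189864097827388 59.59354519844055 [-1.2 -0.6  5.2]
w 0.012106870436333093 [ 0.9  0.3 -0.6] 17.6917 [ 0.58  0.45  1.83 -0.    0.87  0.58]
```

View pics/v2.png

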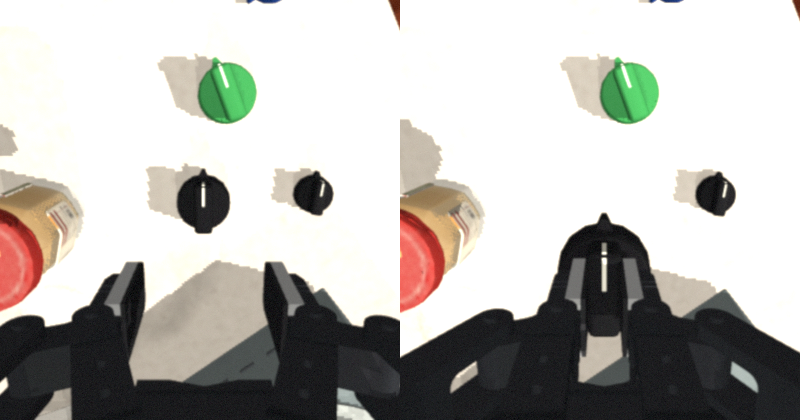

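The knob is held upright and aligned with the pads. Its nib tip is at g1 (283,214) and the white line is vertical. Next I'll hover short of the spindle and measure the nib and bezel in the same views.

```bash
cat > p5.py <<'E'
from meas import *
y=float(np.load('yaw.npy')); ex=np.array([np.cos(y),np.sin(y),0]);ey=np.array([-np.sin(y),np.cos(y),0]); r=down(y); b=np.array([.5297,-.1329,0])
p=np.array(manip.get_position()); p[2]=.2; manip.servo_line(p,rate=.15)
for i,o in enumerate((.03,-.03)):
    manip.move_to(b-.08*ex+o*ey+[0,0,.18],r); t=np.array(manip.get_position())
    c=shot('wrist',f'pics/h{i}.png'); print(manip.get_time(),t.round(4),np.round(proj(c,b+[0,0,.084]),1),manip.get_width())
a,bb=[load(f'pics/h{i}.png')['image'] for i in(0,1)]
m=np.hstack([a[:,80:480],bb[:,80:480]]); cv2.imwrite('pics/v3.png',np.clip(m[:,:,::-1]*1.1,0,255).astype(np.uint8))
E
python3 p5.py
```

```text
19.8917 [ 0.4486 -0.1582  0.18  ] [338.4  93.3] 0.01205841366741029
20.2917 [ 0.4864 -0.2061  0.1799] [231.1  93.3] 0.012258250681687071
```

View pics/v3.png

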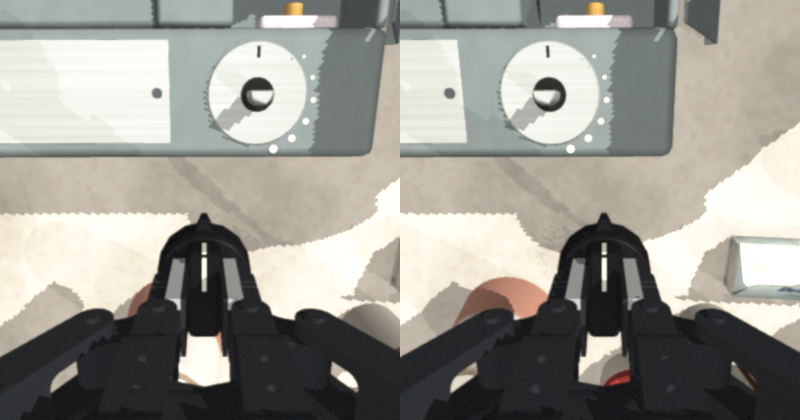

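In both hover views the bezel is clear, at about h0 (337,93) and h1 (229,93). Its tick is straight up, and the nib tip is at (284,214). I'll compute the offset.

```bash
cat > p6.py <<'E'
from meas import *
y=float(np.load('yaw.npy')); ex=np.array([np.cos(y),np.sin(y),0]);ey=np.array([-np.sin(y),np.cos(y),0])
C=[load(f'pics/h{i}.png') for i in(0,1)]; T=[np.array([.4486,-.1582,.18]),np.array([.4864,-.2061,.1799])]
E=[];H=[]
for c,(u,v) in zip(C,((337,93),(229,93))):
    im=c['image'].astype(float); g=im.max(2); 
    # rim: radial gradient from the centre outwards, robust ellipse
    gs=cv2.GaussianBlur(g,(3,3),0); pts=[]
    for a in np.radians(np.arange(0,360,3)):
        rr=np.arange(44,58,.25); s=cv2.remap(gs.astype(np.float32),(u+rr*np.cos(a)).astype(np.float32)[None],(v+rr*np.sin(a)).astype(np.float32)[None],cv2.INTER_LINEAR)[0]
        d=np.gradient(s); k=d.argmin()
        if d[k]<-4: pts.append((u+rr[k]*np.cos(a),v+rr[k]*np.sin(a)))
    P=np.array(pts,np.float32)
    for _ in range(3):
        e=cv2.fitEllipse(P); q=np.hypot(*(P-e[0]).T); P=P[np.abs(q-np.median(q))<2.5]
    E.append(e[0]); 
    hm=comp((g<60)&(np.hypot(*np.meshgrid(np.arange(560)-u,np.arange(420)-v))<24),u,v-8); (hc,hr)=cv2.minEnclosingCircle(contour(hm)); H.append(hc)
    print(len(P),np.round(e[0],2),np.round(e[1],1),'hole',np.round(hc,1),round(hr,1))
for nm,X in(('bezel',E),('hole',H)):
    p,er=tri(ray(C[0],*X[0]),ray(C[1],*X[1])); print(nm,p.round(4),er.round(4),[onz(c,*x,.084).round(4) for c,x in zip(C,X)])
    if nm=='bezel': np.save('bez.npy',np.mean([onz(c,*x,.084) for c,x in zip(C,X)],0))
for i,c in enumerate(C):
    g=c['image'].max(2).astype(float)
    print('\n'.join('%d '%r+' '.join('%3d'%x for x in g[r,274:294])for r in range(208,222)) if i==0 else '')
    u,v=map(int,E[i])
    print('\n'.join('%d '%r+' '.join('%3d'%x for x in g[r,u-19:u+19])for r in range(v-18,v+18,1)))
E
python3 p6.py
```

```text
116 [337.09  92.09] [ 96.4 103.3] hole [336.8  94.4] 16.2
114 [229.57  91.97] [ 97.5 102.8] hole [228.8  94.3] 16.0
bezel [ 0.5297 -0.1319  0.0842] 0.0001 [array([ 0.5297, -0.1319,  0.084 ]), array([ 0.5297, -0.1318,  0.084 ])]
hole [ 0.5285 -0.1324  0.0855] 0.0001 [array([ 0.5287, -0.1326,  0.084 ]), array([ 0.5285, -0.1322,  0.084 ])]
208 169 167 171 171 170 170 171 170 167 169 168 169 167 166 170 170 170 170 171 172
209 167 167 169 168 171 170 172 169 169 169 168 167 168 167 166 168 169 171 171 172
210 165 168 167 168 170 170 169 169 170 168 170 168 168 168 168 169 170 170 172 173
211 166 167 167 167 170 166 167 164 163 161 160 162 162 165 167 167 169 171 169 171
212 165 163 166 167 168 166 159 146 135 135 133 135 138 155 164 167 167 170 172 171
213 162 165 166 168 167 161 142 107  85  80  80  81  96 138 161 166 168 169 169 169
214 164 166 166 166 166 153 117  68  40  35  36  36  62 109 149 164 168 168 169 169
215 164 165 165 167 162 138  93  49  25  24  23  24  37  83 133 160 167 169 169 169
216 165 164 165 166 155 118  67  30  23  21  25  24  28  55 109 151 165 169 168 168
217 1
[... 10894 characters left out ...]
 103  91  83  84  80  71  58  54  47  45  45  46  51  80 141 199 221 223 223
105 165 163 164 166 164 155 133  88  52  42  40  52  55  59  59  63  66  70  74  76  73  73  66  63  53  47  44  47  46  46  47  70 127 187 219 224 226 226
106 165 166 167 166 165 164 154 122  81  52  33  35  37  39  41  41  42  45  49  51  55  52  54  48  46  44  44  44  47  50  60 112 178 217 226 227 227 227
107 167 166 166 166 166 166 162 149 118  85  56  40  31  32  34  34  34  32  35  38  43  46  49  48  45  45  46  43  51  69 111 161 206 223 227 227 226 226
108 165 163 165 166 164 165 163 160 150 126 101  70  45  38  34  31  34  32  39  37  46  48  46  47  46  43  47  53  81 126 178 207 221 224 225 224 224 225
```

Run:
```python
from h import *
y=float(np.load('yaw.npy')); ex=np.array([np.cos(y),np.sin(y),0]);ey=np.array([-np.sin(y),np.cos(y),0])
C=[load(f'pics/h{i}.png') for i in(0,1)]; T=[np.array([.4486,-.1582,.18]),np.array([.4864,-.2061,.1799])]; b=np.load('bez.npy')
for c,t in zip(C,T):
    d=onz(c,283.7,212.7,t[2]-.0278)-t; print('nib rel tcp ex,ey',(d@ex).round(4),(d@ey).round(4),'-> axis',(d@ex-.0265).round(4))
    for u,v in((284,246),(284,290)): d=onz(c,u,v,t[2]-.0418+.034)-t; print('  line pt',(d@ex).round(4),(d@ey).round(4))
for c,us in zip(C,((331,352.2),(214.2,236.5))):
    l,r_=[onz(c,u,91.5,.104)-b for u in us]; m=(l+r_)/2; print('D flat edge: ex',(l@ex).round(4),(r_@ex).round(4),'ends ey',(l@ey).round(4),(r_@ey).round(4))
u=[(341.6,90),(225.3,90)]; print(tri(ray(C[0],*u[0]),ray(C[1],*u[1])))
```

```text
nib rel tcp ex,ey 0.028 0.0008 -> axis 0.0015
  line pt 0.0205 0.0007
  line pt 0.002 0.0006
nib rel tcp ex,ey 0.0279 0.0008 -> axis 0.0014
  line pt 0.0204 0.0007
  line pt 0.0019 0.0007
D flat edge: ex -0.0007 -0.0007 ends ey 0.0059 -0.005
D flat edge: ex -0.0007 -0.0007 ends ey 0.0051 -0.0064
(array([ 0.52997314, -0.13175133,  0.10031142]), np.float64(6.68394947243725e-06))
```

```bash
cat > p7.py <<'E'
from h import *
y=float(np.load('yaw.npy')); ex=np.array([np.cos(y),np.sin(y),0]);ey=np.array([-np.sin(y),np.cos(y),0]); r=down(y); b=np.load('bez.npy')
t=b-.0018*ex-.0007*ey; t[2]=0
manip.command_gripper(0,100)
manip.move_to(t+[0,0,.18],r); manip.servo_line(t+[0,0,.150],rate=.1); manip.hold(.2)
f0=np.array(manip.get_contact_force()); print(f0.round(1),manip.get_width())
for z in np.arange(.148,.1315,-.002):
    manip.servo_line(t+[0,0,z],r,rate=.04); f=np.array(manip.get_contact_force())-f0; p=np.array(manip.get_position())
    print(round(z,4),p[2].round(4),'F',(f@ex).round(1),(f@ey).round(1),f[2].round(1),'M',np.round(manip.get_torque(),2))
    if f[2]>12: break
print(manip.get_time(),manip.get_width())
E
python3 p7.py
```

```text
[-0.1  1.  -0.3] 0.011203889319927086
0.148 0.1481 F 0.6 -0.9 -1.1 M [-0.02 -0.01 -0.02]
0.146 0.1461 F 0.0 -1.0 1.3 M [-0.   -0.05 -0.01]
0.144 0.1442 F -0.0 -0.7 3.7 M [ 0.04 -0.06 -0.04]
0.142 0.1423 F 0.0 0.1 5.5 M [0.03 0.01 0.03]
0.14 0.1399 F 6.0 -1.5 -2.5 M [ 0.63 -1.09  0.01]
0.138 0.1382 F 4.5 -0.9 3.0 M [ 0.64 -0.91 -0.08]
0.136 0.1362 F 5.5 -0.7 3.2 M [ 0.79 -0.85  0.02]
0.134 0.1342 F 5.1 -1.1 2.6 M [ 0.79 -0.87  0.02]
0.132 0.1322 F 6.1 -0.4 3.5 M [ 0.8  -0.84  0.01]
23.8417 0.011111730931519322
```

The knob dropped onto the spindle, with a 5 N side force along +x. I'll relieve that first, then press down.

```bash
cat > p8.py <<'E'
from h import *
y=float(np.load('yaw.npy')); ex=np.array([np.cos(y),np.sin(y),0]);ey=np.array([-np.sin(y),np.cos(y),0]); r=down(y); b=np.load('bez.npy')
t=b-.0018*ex-.0007*ey; t[2]=0; f0=np.array([-.1,1,-.3])
def go(s,z):
    manip.servo_line(t+s*ex+[0,0,z],r,rate=.03); manip.hold(.1); f=np.array(manip.get_contact_force())-f0; p=np.array(manip.get_position())
    print(round(s,4),round(z,4),'p',((p-t)@ex).round(4),p[2].round(4),'F',(f@ex).round(1),(f@ey).round(1),f[2].round(1)); return f
for s in np.arange(.0004,.0025,.0004):
    f=go(s,.132)
    if f@ex<1: break
for z in np.arange(.131,.1235,-.001):
    f=go(s,z)
    if f[2]>18: break
np.save('fin.npy',[s,z]); print(manip.get_time(),manip.get_width())
E
python3 p8.py
```

```text
0.0004 0.132 p 0.0014 0.1322 F 6.5 -1.4 2.9
0.0008 0.132 p 0.0014 0.1322 F 4.6 -2.1 1.9
0.0012 0.132 p 0.0015 0.1322 F 3.6 -2.6 2.6
0.0016 0.132 p 0.0016 0.132 F 2.5 -3.5 2.4
0.002 0.132 p 0.0017 0.1318 F 0.2 -2.1 3.1
0.002 0.131 p 0.0017 0.1309 F -1.4 -2.2 3.9
0.002 0.13 p 0.0018 0.1299 F -2.4 -1.2 4.3
0.002 0.129 p 0.0018 0.129 F -2.3 -1.2 6.5
0.002 0.128 p 0.0018 0.1281 F -3.6 -1.1 6.9
0.002 0.127 p 0.0018 0.1275 F -3.1 0.8 11.8
0.002 0.126 p 0.0019 0.1273 F -5.1 2.8 19.0
27.6917 0.011065719787764784
```

The force follows the spring curve to a hard stop at TCP z = 0.1274, about 5 mm of travel. I'll take one last look before handing in.

Run:
```python
from h import *
manip.hold(.3); w=shot('wrist','pics/f.png')['image']; s=shot('side','pics/fs.png')['image']
print(manip.get_time(),np.round(manip.get_contact_force(),1),np.round(manip.get_position(),4),manip.get_width(),manip.get_grip_force(),np.abs(manip.get_joint_vel()).max())
m=np.hstack([w[:,80:480],cv2.resize(s[100:310,150:350],(400,420))]); cv2.imwrite('pics/v4.png',np.clip(m[:,:,::-1]*1.3,0,255).astype(np.uint8))
g=w.max(2)
for r in range(206,222): print(r,' '.join('%3d'%x for x in g[r,274:294]))
```

```text
28.0917 [-5.3  0.2 18.4] [ 0.5302 -0.1323  0.1273] 0.011127612192611654 105.00852942466736 0.0016120838398252589
206 174 178 180 180 183 186 187 188 189 191 192 191 190 191 192 194 190 191 189 187
207 185 185 188 189 190 192 194 197 195 197 198 199 198 198 197 198 199 199 197 196
208 189 193 196 198 200 202 204 209 214 213 214 214 214 213 209 210 210 209 206 202
209 202 204 203 206 207 209 211 215 220 220 220 220 220 221 220 219 218 219 219 216
210 210 209 209 209 209 209 211 214 219 221 222 221 222 220 222 221 221 223 222 221
211 210 208 210 209 209 210 208 205 202 205 207 209 214 220 221 222 222 222 221 221
212 208 210 210 210 206 208 198 176 149 141 142 154 179 209 220 220 222 221 221 221
213 213 210 210 210 209 204 176 130  87  68  70  89 137 190 216 222 222 222 222 222
214 211 212 212 211 210 194 148  87  43  29  32  47  92 157 204 221 223 223 220 223
215 203 205 208 212 205 175 115  57  22  23  24  27  61 131 195 220 223 223 223 223
216 183 177 190 200 190 145  83  39  19  21  23  19  43 107 182 217 223 223 223 223
217 157 152 163 164 153 107  52  27  20  25  23  25  28  75 146 201 221 222 223 222
218 146 142 143 139 116  71  32  23  27  27  22  25  28  46 111 181 215 220 222 222
219 142 139 139 127  90  48  27  28  34  30  34  33  33  33  78 148 199 218 221 221
220 142 142 136 110  70  34  27  33  38  35  36  36  36  35  48 112 181 216 221 222
221 143 139 128  90  48  28  32  35  36  38  35  33  36  31  35  76 147 199 219 221
```

View pics/v4.png

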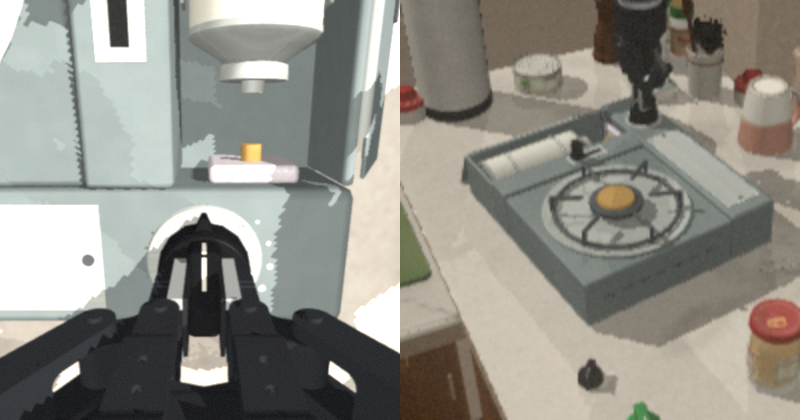

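The knob is seated and pressed down, with its nib at (204,215) in line with the tick and not slipped in the grip. The cartridge is drawn off, and the mug and honey jar are undisturbed. I'm handing in.

```bash
python3 -c "
from rig import manip
print(manip.sign_off())"
```

```text
the job is handed in; nothing more can be done
None
```

The job is handed in at about 28 s: the gas lever is at its rear stop, the knob is on the spindle with the flats matched, and the arm is still holding it down at the bottom stop with about 18 N.

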